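# Comb washed stirring rods into the tray's bay, up to the fence

## Task

The washed glass stirring rods lie scattered in the steel tray. Take the rake from its rest and comb the rods with it towards you, down into the tray's sunken bay, until all five lie side by side along the fence; press the row closed against the fence for a moment, until you feel it firm (a few newtons; glass breaks at 12), without grinding the tines on the tray or touching the rods with the gripper. Then stand the rake back in its rest; leave the bottle, timer and beaker where they are.

Things in the scene. Friction and masses are not known exactly. Their poses are not given: they have to be found in the camera images.
- tray: Fixed steel tray, 266 (x) by 196 mm (y), rim 22 mm high, walls 3 mm, wire handle at each y end. Origin: centre of its underside, z up. Inside x = -130 to 130, y = -95 to 95 mm. Stepped floor: 7 mm above the origin from x = 130 to -66.5 mm, then a sharp 2 mm drop into the sunken bay at the -x end (nearest the robot). The rods lie along y, more or less, on the upper floor.
- bay_middle (a point): Middle of the sunken bay's floor, 5 mm above the tray's origin; tray axes. Across the bay, along y, is clipped a fixed aluminium fence, 8 mm thick, 13 mm high. It was set by hand: its rod-side face stands anywhere from x = -122 to -110 mm of the tray; its setting is not measured, but it is seen and felt. Step to fence is the five rods side by side plus 3 to 16 mm.
- rake: Rigid rake, about 140 g. Origin: middle of the row of tine tips, z up. Seven blunt upright nylon tines, 5 mm thick, 18 mm apart along y, under a bar 120 mm long (y), 12 mm wide (x), from 16 to 28 mm above the tips. Both faces alike. Pressed on steel or a closed row of glass it is stiff, several N per mm.
- rake_grip (a point): Middle of the rake's upright black grip, 58 mm above the tine tips; axes as the rake's. The grip is 16 mm thick (x) by 28 mm wide (y) and reaches from 36 to 84 mm above the tips, over the middle of the bar.
- rake_rest: Fixed white plastic channel in which the rake stands on its tine tips. Origin: centre of its underside. The channel runs along its y, 132 mm long and 16 mm wide inside, floor 6 mm above the origin, rim 36 mm, mouth flared by a few mm. The rake's bar (120 by 12 mm) has 2 mm of play to either side, 6 mm to either end, so it may lean a few degrees.
- bottle: Bystander: glass screw bottle, 66 mm wide, 135 mm tall, origin under its centre.
- timer: Bystander: bench timer, 62 mm square, 16 mm high, origin under its centre.
- beaker: Bystander: glass beaker, 70 mm wide, 91 mm tall, origin under its centre.
- rod_1: Solid glass stirring rod, about 20 g, 110 mm long and 7 to 9 mm thick (the five are not all equally thick), lying on the tray's upper floor at the start. Origin: middle of its axis; its y runs along the rod (it may roll about it). Smooth, it slides and rolls easily; while the row is pressed a rod can be pinched at the step, and drops as the rake eases off.
- rod_2: Solid glass stirring rod, about 20 g, 110 mm long and 7 to 9 mm thick (the five are not all equally thick), lying on the tray's upper floor at the start. Origin: middle of its axis; its y runs along the rod (it may roll about it). Smooth, it slides and rolls easily; while the row is pressed a rod can be pinched at the step, and drops as the rake eases off.
- rod_3: Solid glass stirring rod, about 20 g, 110 mm long and 7 to 9 mm thick (the five are not all equally thick), lying on the tray's upper floor at the start. Origin: middle of its axis; its y runs along the rod (it may roll about it). Smooth, it slides and rolls easily; while the row is pressed a rod can be pinched at the step, and drops as the rake eases off.
- rod_4: Solid glass stirring rod, about 20 g, 110 mm long and 7 to 9 mm thick (the five are not all equally thick), lying on the tray's upper floor at the start. Origin: middle of its axis; its y runs along the rod (it may roll about it). Smooth, it slides and rolls easily; while the row is pressed a rod can be pinched at the step, and drops as the rake eases off.
- rod_5: Solid glass stirring rod, about 20 g, 110 mm long and 7 to 9 mm thick (the five are not all equally thick), lying on the tray's upper floor at the start. Origin: middle of its axis; its y runs along the rod (it may roll about it). Smooth, it slides and rolls easily; while the row is pressed a rod can be pinched at the step, and drops as the rake eases off.
Things that resemble listed ones, but are neither listed nor needed, are in the scene too. Of the things that look like the rake_rest, take the one that is farthest to the robot's right at the start.

How it is judged:
On the way, in this order (a step that is already met when the one before it is completed fails the run):
1. the rake is lifted clear of its rest (z of rake in the frame of rake_rest above 0.05 m), for 0.1 s.
2. with all five rods over the bay and parallel, the rake presses the row with at least 3 N for 0.3 s (x of rod_1 in the frame of tray between -0.124 and -0.0665 m and angle between the y axis of each of rod_1, rod_2, rod_3, rod_4, rod_5 and the y axis of tray, either way round below 0.08 rad and x of rod_2 in the frame of tray between -0.124 and -0.0665 m and x of rod_3 in the frame of tray between -0.124 and -0.0665 m and x of rod_4 in the frame of tray between -0.124 and -0.0665 m and x of rod_5 in the frame of tray between -0.124 and -0.0665 m and (contact force between rake and rod_1 above 3 N or contact force between rake and rod_2 above 3 N or contact force between rake and rod_3 above 3 N or contact force between rake and rod_4 above 3 N or contact force between rake and rod_5 above 3 N)), for 0.3 s.
At the end, for the whole second after the job is handed in: All five rods lie at rest on the bay floor (to 1.2 mm), parallel to the fence within 0.08 rad; the rake stands released in its rest: tips within 3 mm of the channel floor and 12 mm of its middle, tilt under 0.15 rad, along the channel within 0.1 rad (x of rod_1 in the frame of tray between -0.124 and -0.0665 m and z of rod_1 in the frame of tray between 0.006 and 0.0102 m and angle between the y axis of each of rod_1, rod_2, rod_3, rod_4, rod_5 and the y axis of tray, either way round below 0.08 rad and x of rod_2 in the frame of tray between -0.124 and -0.0665 m and z of rod_2 in the frame of tray between 0.006 and 0.0097 m and x of rod_3 in the frame of tray between -0.124 and -0.0665 m and z of rod_3 in the frame of tray between 0.006 and 0.0107 m and x of rod_4 in the frame of tray between -0.124 and -0.0665 m and z of rod_4 in the frame of tray between 0.006 and 0.0102 m and x of rod_5 in the frame of tray between -0.124 and -0.0665 m and z of rod_5 in the frame of tray between 0.006 and 0.0102 m and horizontal distance between rake and rake_rest below 0.012 m and z of rake in the frame of rake_rest below 0.009 m and angle between rake's own z axis and vertical below 0.15 rad and angle between the y axis of rake and the y axis of rake_rest, either way round below 0.1 rad and linear speed of each of rod_1, rod_2, rod_3, rod_4, rod_5, rake below 0.02 m/s); the robot touches nothing.
It fails at once if a glass rod is pressed with more than 12 N (contact force between any of rake, tray and rod_1 above 12 N or contact force between any of rake, tray and rod_2 above 12 N or contact force between any of rake, tray and rod_3 above 12 N or contact force between any of rake, tray and rod_4 above 12 N or contact force between any of rake, tray and rod_5 above 12 N).
It fails at once if the rake is pressed on the tray with more than 25 N (contact force between rake and tray above 25 N).
It fails at once if the gripper or arm touches a rod (contact force between any of the fingers, the arm and rod_1 above 0.3 N or contact force between any of the fingers, the arm and rod_2 above 0.3 N or contact force between any of the fingers, the arm and rod_3 above 0.3 N or contact force between any of the fingers, the arm and rod_4 above 0.3 N or contact force between any of the fingers, the arm and rod_5 above 0.3 N).
It fails at once if a rod leaves the tray (z of any of rod_1, rod_2, rod_3, rod_4, rod_5 in the frame of tray above 0.06 m or height (world z) of any of rod_1, rod_2, rod_3, rod_4, rod_5 below -0.01 m).
It fails at once if the bottle, the timer or the beaker is shifted by more than 25 mm (distance of any of bottle, timer, beaker from where it was at the start of the episode above 0.025 m).
It also fails if it takes over 67 s, if anything falls off the work surface, if the arm or the gripper's body presses on something with over 40 N, if the wrist force passes 120 N, or if a joint passes its speed limit or range.

## Robot

A 7-joint arm with a two-finger parallel gripper is mounted at the origin on a cart in front of the work surface, level with it; the furniture and walls round the work are solid. World frame = base frame: x ahead of the robot, y to its left, z up, the work surface at z = 0. Lengths are in m, angles in rad, forces in N, time in s.
With the tool pointing down it reaches from about 0.35 to 0.9 m from the base axis. Payload 8.1 kg.
Tool frame: the origin (TCP) lies midway between the tips of the shut fingers; the grasp point (between the pads) lies 19 mm behind it; z points along the fingers, y is the line along which they close (so a half turn about z gives the same grasp; the last joint's range is limited). The gripper opens to 92 mm and grips with 3 to 60 N. Pads are 19 mm wide; open, the fingers measure 130 mm over their backs; the gripper's body (75 mm by 190 mm) begins 47 mm behind the grasp point.
Start: joints at [-1.324, 0.434, 0.025, 1.573, -0.012, 1.134, -0.075], TCP at [0.214, 0.587, 0.227] pointing down, gripper open.
Joint ranges: [-2.62, 2.62], [-0.44, 2.09], [-1.27, 1.32], [0.08, 2.57], [-1.32, 4.46], [0.12, 2], [-2.74, 2.74]. Speed limits (rad/s): [2.22, 2.22, 3.01, 3.01, 3.14, 3.14, 3.14].

## Interface

Orientations are given as a rotation vector (axis times angle).
In Python, from cell import arm gives the robot as it stands.
- The arm moves only by the tool carry_out, never from a script. Its arguments are lists of equal length, an entry for each row: "claw": the finger opening in cm, from 0 to 9.18; "delta_pos": the shift along the tool's x, y, z in cm, a list of three; "angular": the turn, a rotation vector about the tool's x, y, z in rad, a list of three. In form: {"claw": [claw, ...], "delta_pos": [[dx, dy, dz], ...], "angular": [[ax, ay, az], ...]}. A call has 1 to 20 rows; each row shifts and turns the commanded pose from where the row before left it, along the tool's axes as they then stand; what a row does not reach is not made up. A row lasts 1/10 s, in which the tool goes at most 50 mm and 8.59 degrees, less where a joint would pass 70% of its speed; a pose out of reach is approached as far as the arm can. A call with a gripper value outside its range is refused whole. The fingers move at their own pace and stop on an object; "force" is the grip in N (left out, the last holds). Time passes only in rows, so rows that do not move let the fingers close. It gives the time, the measured TCP pose, the force, the opening and the grip force at its end, in the units of the state.
- arm.observe(): the state, without advancing time (a new reading comes with each control period).
- arm.get_image(name): name is "side" or "top" or "wrist"; returns a dict with "frame" (384x512x3 uint8, red, green, blue), "mtx" (3x3 intrinsics, pixels), "T" (4x4, takes a point from camera to world coordinates). Camera axes: x right, y down, z forward; pixel columns grow to the right and rows downward; lengths in m; the calibration is good to about 2 mm. A picture is of the moment at which its call begins. There is no depth.
- arm.sign_off(): hands the job in; it is judged then, once.
Trained networks look in a picture, given as the dict that the camera call returned (one of the last four; its "shot" number tells which), for a name from the list of things; names that differ only in an ending like _2 or _b are one class to them, and where a whole thing is asked for, a point or a joint stands for the part that bears it (a point fixed in the world has none). Each returns a list of dicts, best first, with "conf" (0 to 1); they miss things now and then, are a little off and sometimes report something else, mostly with a low value. They report only what shows in the picture. A call takes as long as a camera call. They do not tell look-alikes from the thing itself.
- arm.look_for(label, picture): "centre" ([column, row] as shares, 0 to 1, of the picture: columns of its width, rows of its height, amid what is visible of it).
- arm.trace(label, picture): "region" (384x512 bool, what is visible of it) and "centre" ([column, row] as shares, 0 to 1, of the picture: columns of its width, rows of its height, amid what is visible of it).
- arm.place_of(label, picture): "centre" ([column, row] as shares, 0 to 1, of the picture: columns of its width, rows of its height: a listed point, or the origin of a listed thing).
The state is a dict: "clock": time; "joints": joint angles; "dq": joint speeds; "joint_efforts": joint torques, N m; "position": TCP position; "ee_rot": TCP orientation; "force": force on the tool from outside, world axes, zero at the start; "ft_torque": the same for the moment, N m; "width": opening from 0.0 (shut) to 1.0 (fully open); "gripper_force": force on a finger pad.
Only numpy, scipy, OpenCV 4.12 (cv2) and the standard library are available. Lean on these libraries where they do the work, as an engineer would, in place of code of your own. Each camera call takes 0.05 s, during which the arm holds its last target. There are 200 camera calls.

## Working session

There is one attempt and no reset: what is moved stays moved. The work goes in short steps, Python scripts to look and compute and a tool call to move; the robot and the scene stay as the last step left them, time stands still between calls to the robot, and variables do not carry over. Pictures are saved under pics/ and viewed, at most 10 in all, crops included, and the job is handed in when it is done.

Besides the shell and the picture viewer there is one more tool, called as name(argument=value, ...), one argument or row to a line, values as JSON. carry_out: Moves the arm, as the interface text tells. Its arguments: {"type":"object","properties":{"claw":{"type":"array","items":{"type":"number"}},"delta_pos":{"type":"array","items":{"type":"array","items":{"type":"number"}}},"angular":{"type":"array","items":{"type":"array","items":{"type":"number"}}},"force":{"type":"number"}},"required":["claw","delta_pos","angular"]}

```bash
mkdir -p pics; cat > h.py <<'E'
import numpy as np, cv2
from scipy.spatial.transform import Rotation as R
from cell import arm
def shot(n,save=None):
    p=arm.get_image(n)
    if save: cv2.imwrite('pics/'+save,p['frame'][:,:,::-1])
    return p
def ray(p,uv):
    d=np.linalg.inv(p['mtx'])@[uv[0],uv[1],1]; return p['T'][:3,3],p['T'][:3,:3]@d
def onz(p,uv,z):
    o,d=ray(p,uv); return o+d*(z-o[2])/d[2]
def tri(ps,uvs):
    A=np.zeros((3,3));b=np.zeros(3);L=[]
    for p,uv in zip(ps,uvs):
        o,d=ray(p,uv); d=d/np.linalg.norm(d); M=np.eye(3)-np.outer(d,d);A+=M;b+=M@o;L.append((o,d))
    x=np.linalg.solve(A,b); return x,[np.linalg.norm(np.cross(x-o,d)) for o,d in L]
def proj(p,X):
    c=np.linalg.inv(p['T'])@np.r_[X,1]; u=p['mtx']@c[:3]; return u[:2]/u[2]
px=lambda c:np.array(c)*[512,384]
E
python3 - <<'E'
from h import *
np.set_printoptions(precision=4,suppress=True)
s=arm.observe(); print({k:np.round(v,3) for k,v in s.items()})
P={n:shot(n,n+'0.png') for n in('side','top')}
for n,p in P.items():
    print(n,p['mtx'].round(1).tolist(),p['T'].round(3).tolist())
    for l in ['tray','bay_middle','rake','rake_grip','rake_rest','bottle','timer','beaker','rod_1']:
        print(l,[(px(d['centre']).round(1).tolist(),round(d['conf'],2)) for d in arm.place_of(l,p)])
cv2.imwrite('pics/both0.png',np.hstack([cv2.resize(P[n]['frame'][:,:,::-1],(800,600)) for n in('top',)]))
E
```

```text
{'clock': np.float64(0.0), 'joints': array([-1.324,  0.435,  0.025,  1.574, -0.012,  1.134, -0.075]), 'dq': array([-0.002,  0.001,  0.001, -0.001,  0.001,  0.002, -0.   ]), 'joint_efforts': array([ -0.   , -66.785,   0.985, -31.446,  -0.06 ,   0.043,   0.   ]), 'position': array([0.214, 0.587, 0.226]), 'ee_rot': array([-0.547, -3.094,  0.002]), 'force': array([ 0.606, -1.232,  0.123]), 'ft_torque': array([-0.025, -0.038,  0.021]), 'gripper_force': np.float64(0.0), 'width': np.float64(0.998)}
side [[490.7, 0.0, 246.2], [0.0, 490.7, 196.2], [0.0, 0.0, 1.0]] [[0.923, -0.143, 0.357, -0.145], [-0.385, -0.318, 0.867, -1.565], [-0.011, -0.937, -0.348, 0.72], [0.0, 0.0, 0.0, 1.0]]
tray [([284.6, 249.5], 0.96), ([293.0, 243.8], 0.23)]
bay_middle [([257.6, 255.7], 0.86)]
rake [([214.6, 199.4], 0.52)]
rake_grip [([213.0, 183.8], 0.53)]
rake_rest [([221.1, 177.4], 0.71), ([164.9, 175.6], 0.63), ([213.9, 201.5], 0.58)]
bottle [([241.6, 190.2], 0.57), ([284.0, 248.0], 0.29)]
timer [([295.8, 272.9], 0.67)]
beaker [([338.3, 228.2], 0.75)]
rod_1 [([277.6, 247.8], 0.64), ([284.1, 249.9], 0.58), ([299.1, 240.5], 0.56), ([307.4, 241.1], 0.53), ([292.7, 244.8], 0.46)]
top [[429.3, 0.0, 255.1], [0.0, 429.3, 189.4], [0.0, 0.0, 1.0]] [[0.011, -0.983, 0.181, 0.249], [-1.0, -0.012, -0.005, 0.105], [0.008, -0.181, -0.984, 1.665], [0.0, 0.0, 0.0, 1.0]]
tray [([351.4, 194.9], 0.58)]
bay_middle [([351.5, 225.5], 0.88)]
rake [([217.9, 213.8], 0.46)]
rake_grip [([217.8, 212.9], 0.53)]
rake_rest [([110.5, 240.0], 0.78), ([219.9, 214.8], 0.72), ([153.1, 181.5], 0.6)]
bottle [([198.0, 177.8], 0.52)]
timer [([393.9, 210.3], 0.48), ([347.8, 183.5], 0.3)]
beaker [([335.1, 144.4], 0.76), ([201.3, 176.4], 0.57), ([344.1, 184.5], 0.37)]
rod_1 [([347.9, 189.4], 0.63), ([348.5, 174.7], 0.63), ([353.0, 209.1], 0.61), ([352.2, 202.5], 0.54), ([218.7, 214.8], 0.51), ([344.9, 185.5], 0.41)]
```

View pics/both0.png

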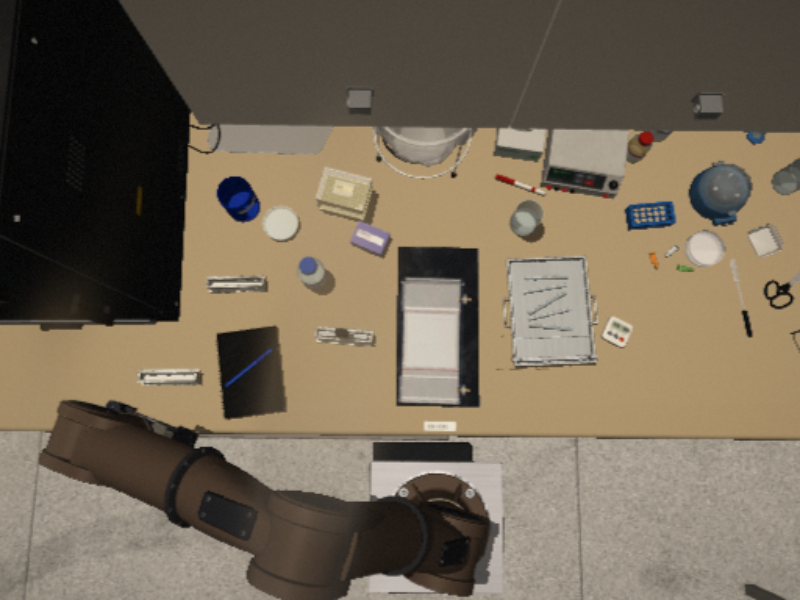

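View pics/side0.png

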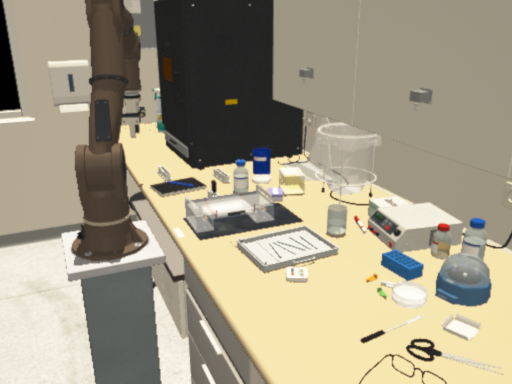

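Top view (800 px) shows three rest look-alikes at (237,284), (345,337) and (170,377). World −y is image right, so the rightmost, (345,337), is the robot's rightmost; it holds the rake (black grip). Tray is at (552,312), beaker (527,220), bottle (312,272), timer (618,332).

```bash
python3 - <<'E'
from h import *
np.set_printoptions(precision=4,suppress=True)
s=arm.observe(); print(R.from_rotvec(s['ee_rot']).as_matrix())
S,T,W=shot('side'),shot('top'),shot('wrist','w0.png')
print('wrist cam in tool', (np.linalg.inv(np.r_[np.c_[R.from_rotvec(s['ee_rot']).as_matrix(),s['position']],[[0,0,0,1]]])@W['T']).round(3).tolist(), W['mtx'][0,0])
for n,a,b in [('grip',(213,183.8),(217.8,212.9)),('rest',(213.9,201.5),(219.9,214.8)),('tray',(284.6,249.5),(351.4,194.9)),('bay',(257.6,255.7),(351.5,225.5)),('beaker',(338.3,228.2),(335.1,144.4)),('timer',(295.8,272.9),(393.9,210.3))]:
    print(n,*tri([S,T],[a,b]))
for n,uv,z in [('lk1',(152,182),0),('lk2',(109,241),.0),('restR',(372*.64,340*.64),.036),('restL',(318*.64,334*.64),.036),('mat c',(256,158),0),('mat',(307,260),0),('box',(257,179),.06),('box2',(295,259),.06)]:
    print(n,onz(T,uv,z))
E
```

```text
[[-0.9394  0.3428  0.    ]
 [ 0.3428  0.9394  0.0001]
 [ 0.      0.0001 -1.    ]]
wrist cam in tool [[0.0, -0.96, -0.279, 0.075], [1.0, 0.0, 0.001, -0.001], [-0.001, -0.279, 0.96, -0.157], [0.0, 0.0, 0.0, 1.0]] 317.171983821463
grip [0.4509 0.2345 0.072 ] [np.float64(0.00018967492199508873), np.float64(0.0001896749219949216)]
rest [ 0.4524  0.2325 -0.0046] [np.float64(0.0007216680863586364), np.float64(0.000721668086358557)]
tray [ 0.5287 -0.2806 -0.0025] [np.float64(0.00995540616194985), np.float64(0.009955406161950215)]
bay [ 0.4189 -0.2824 -0.0045] [np.float64(0.0016562752180719006), np.float64(0.0016562752180717467)]
beaker [ 0.7484 -0.2264  0.0065] [np.float64(0.007385081890604981), np.float64(0.007385081890604723)]
timer [ 0.4746 -0.4456  0.0058] [np.float64(0.00332882574489314), np.float64(0.0033288257448931017)]
lk1 [0.5795 0.5034 0.    ]
lk2 [0.3459 0.6559 0.    ]
restR [0.4382 0.1597 0.036 ]
restL [0.4513 0.2918 0.036 ]
mat c [0.6826 0.0937 0.    ]
mat [ 0.2824 -0.1061  0.    ]
box [0.5844 0.0894 0.06  ]
box2 [ 0.2844 -0.0541  0.06  ]
```

carry_out(
  claw=[9,9,9,9,9,9,9,9,9,9,9,9,9,9,9,9,9,9,9,9],
  delta_pos=[
    [0,0,0],
    [0,0,0],
    [0,0,0],
    [0,0,0],
    [0,0,0],
    [0,0,0],
    [0,0,0],
    [0,0,0],
    [0,0,0],
    [-2.92,2.66,-0.2],
    [-2.92,2.66,-0.2],
    [-2.92,2.66,-0.2],
    [-2.92,2.66,-0.2],
    [-2.92,2.66,-0.2],
    [-2.92,2.66,-0.2],
    [-2.92,2.66,-0.2],
    [-2.92,2.66,-0.2],
    [-2.92,2.66,-0.2],
    [-2.92,2.66,-0.2],
    [0,0,0],
  ],
  angular=[
    [0,0,0.147],
    [0,0,0.147],
    [0,0,0.147],
    [0,0,0.147],
    [0,0,0.147],
    [0,0,0.147],
    [0,0,0.147],
    [0,0,0.147],
    [0,0,0.145],
    [0,0,0],
    [0,0,0],
    [0,0,0],
    [0,0,0],
    [0,0,0],
    [0,0,0],
    [0,0,0],
    [0,0,0],
    [0,0,0],
    [0,0,0],
    [0,0,0],
  ],
)

```text
clock: 3.15
position: [0.4533, 0.2646, 0.2476]
ee_rot: [2.337, 2.096, 0.002]
force: [-0.3, -0.4, -0.2]
width: 0.98
gripper_force: 0.0
```

```bash
python3 - <<'E'
from h import *
np.set_printoptions(precision=4,suppress=True)
s=arm.observe(); M=R.from_rotvec(s['ee_rot']).as_matrix();print(s['clock'],s['position'],s['joints'],np.arctan2(M[1,1],M[0,1]),M[:,2])
W,T,S=shot('wrist','w1.png'),shot('top'),shot('side')
cv2.imwrite('pics/w1b.png',cv2.resize(W['frame'][:,:,::-1],(768,576)))
for l in ['rake','rake_grip','rake_rest','bottle']:
  for n,p in (('w',W),('t',T),('s',S)):
    print(l,n,[(px(d['centre']).round(1).tolist(),round(d['conf'],2)) for d in arm.place_of(l,p)])
E
```

```text
3.15 [0.4533 0.2646 0.2476] [-1.0091  0.2594  0.4764  1.8162 -0.1302  1.0955 -0.5952] -0.1084511115045032 [ 0.0026 -0.001  -1.    ]
rake w [([258.9, 189.2], 0.71)]
rake t [([352.9, 223.0], 0.71)]
rake s [([283.3, 250.1], 0.6), ([214.4, 201.0], 0.39)]
rake_grip w [([257.3, 200.4], 0.7)]
rake_grip t [([219.7, 212.9], 0.47)]
rake_grip s [([215.1, 187.1], 0.4)]
rake_rest w [([255.3, 188.8], 0.63)]
rake_rest t [([147.5, 182.1], 0.84), ([112.3, 239.0], 0.76), ([219.7, 213.8], 0.57), ([351.3, 196.0], 0.47)]
rake_rest s [([163.1, 176.6], 0.63), ([222.7, 177.0], 0.45), ([216.9, 202.4], 0.4)]
bottle w [([369.6, 114.6], 0.79)]
bottle t [([197.5, 176.6], 0.5), ([216.8, 213.7], 0.17)]
bottle s [([244.6, 188.5], 0.93), ([282.5, 248.8], 0.4)]
```

View pics/w1b.png

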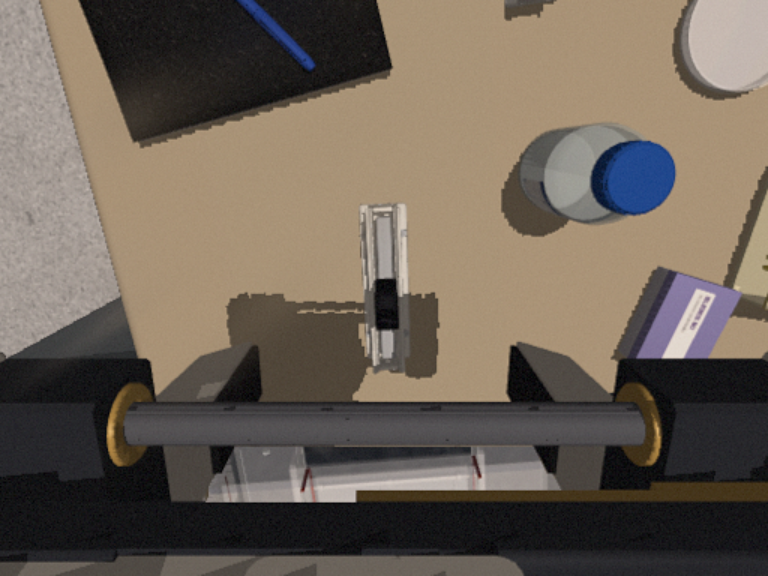

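The crop shows the rest with the rake's black grip at (257,200) in the 512-pixel frame, almost aligned with the tool; the bottle stands ahead at (370,115).

```bash
python3 - <<'E'
from h import *
np.set_printoptions(precision=4,suppress=True)
W,T,S=shot('wrist'),shot('top'),shot('side')
g=[px(arm.place_of('rake_grip',p)[0]['centre']) for p in (W,T,S)]; print(g)
print('grip WT',*tri([W,T],g[:2]),'WTS',*tri([W,T,S],g))
for l in('rake','rake_rest'):
    d=arm.place_of(l,W)[0];print(l,onz(W,px(d['centre']),.006 if l=='rake' else 0))
print('grip on z.064',onz(W,g[0],.064),'bottle',onz(W,px(arm.place_of('bottle',W)[0]['centre']),0))
b=np.array([370,115]);
m=arm.trace('rake_rest',W)[0]['region']|arm.trace('rake',W)[0]['region']
m[260:]=False
ys,xs=np.nonzero(m)
P=np.array([onz(W,(x,y),.036)[:2] for x,y in zip(xs,ys)],np.float32)
r=cv2.minAreaRect(P);print(r,cv2.boxPoints(r))
mb=arm.trace('rake_grip',W)
for d in mb[:1]:
  ys,xs=np.nonzero(d['region']);P=np.array([onz(W,(x,y),.08)[:2] for x,y in zip(xs,ys)],np.float32);r=cv2.minAreaRect(P);print('grip/rake mask',d['conf'],len(xs),r)
dark=(W['frame'].max(2)<40);dark[:180]=0;dark[225:]=0;dark[:,:240]=0;dark[:,272:]=0
ys,xs=np.nonzero(dark);print('dark px',xs.min(),xs.max(),ys.min(),ys.max())
for z in(.09,.064): print('dark c',onz(W,((xs.min()+xs.max())/2,190),z))
# bottle cap top
c=np.array([634,178])/1.5;print('cap',onz(W,c,.135),'cap edge',onz(W,np.array([592,178])/1.5,.135))
E
```

```text
[array([262.4   , 207.5136]), array([218.6752, 214.6944]), array([214.5792, 184.8192])]
grip WT [0.4494 0.2307 0.0609] [np.float64(0.004172054422897105), np.float64(0.004172054422897096)] WTS [0.4514 0.2309 0.0675] [np.float64(0.0021053663173109514), np.float64(0.0067909773476833675), np.float64(0.004956862395401125)]
rake [0.4547 0.2276 0.006 ]
rake_rest [0.4496 0.2256 0.    ]
grip on z.064 [0.4534 0.2303 0.064 ] bottle [0.6026 0.306  0.    ]
((0.4960891306400299, 0.3159180283546448), (0.2957882285118103, 0.05828247219324112), 61.52707290649414) [[0.4    0.1998]
 [0.4512 0.172 ]
 [0.5922 0.432 ]
 [0.541  0.4598]]
grip/rake mask 0.79 1122 ((0.45328861474990845, 0.24707716703414917), (0.103403240442276, 0.017490018159151077), 84.30988311767578)
dark px 254 269 190 224
dark c [0.4546 0.258  0.09  ]
dark c [0.4543 0.2509 0.064 ]
cap [0.5932 0.3181 0.135 ] cap edge [0.5702 0.3203 0.135 ]
```

```bash
python3 - <<'E'
from h import *
np.set_printoptions(precision=4,suppress=True)
W=shot('wrist')
k=1/1.5
for z in(.036,):
    q=[onz(W,np.array(c)*k,z) for c in[(361,205),(408,205),(371,371),(401,371)]]
    print(q); a=(q[0]+q[1])/2;b=(q[2]+q[3])/2;print(a,b,np.linalg.norm(a-b),(a+b)/2,'yheading',np.arctan2(*(a-b)[1::-1])-np.pi/2)
for t in [(386,204),(388,300)]: print(onz(W,np.array(t)*k,.034))
for z in(.09,): 
    q=[onz(W,np.array(c)*k,z) for c in[(374,280),(397,280),(376,328),(398,328)]];print(q)
cr=W['frame'][120:265,200:320,::-1];cv2.imwrite('pics/crop1.png',cv2.resize(cr,None,fx=4,fy=4,interpolation=cv2.INTER_CUBIC))
E
```

```text
[array([0.4363, 0.3086, 0.036 ]), array([0.4721, 0.3051, 0.036 ]), array([0.4291, 0.1697, 0.036 ]), array([0.4544, 0.1672, 0.036 ])]
[0.4542 0.3068 0.036 ] [0.4417 0.1684 0.036 ] 0.13897395676859378 [0.448  0.2376 0.036 ] yheading -0.08997121625809879
[0.4554 0.3073 0.034 ]
[0.4495 0.2302 0.034 ]
[array([0.4425, 0.2627, 0.09  ]), array([0.4582, 0.2611, 0.09  ]), array([0.4403, 0.2279, 0.09  ]), array([0.4557, 0.2263, 0.09  ])]
```

View pics/crop1.png

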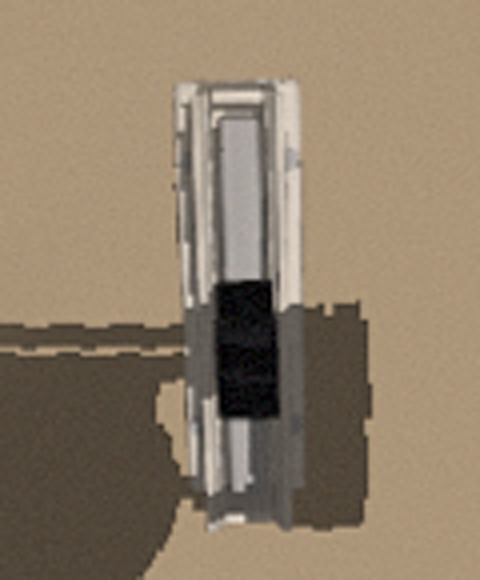

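carry_out(
  claw=[9,9,9,9,9,9,9,9],
  delta_pos=[
    [-1.68,0.12,1],
    [-1.67,0.11,3],
    [0,0,4],
    [0,0,4],
    [0,0,4],
    [0,0,2.6],
    [0,0,1.5],
    [0,0,0],
  ],
  angular=[
    [0,0,-0.014],
    [0,0,-0.014],
    [0,0,0],
    [0,0,0],
    [0,0,0],
    [0,0,0],
    [0,0,0],
    [0,0,0],
  ],
  force=40,
)

```text
clock: 5.35
position: [0.4477, 0.2357, 0.0439]
ee_rot: [-2.3, -2.14, 0.006]
force: [0.4, 0.0, 0.6]
width: 0.978
gripper_force: 0.0
```

```bash
python3 - <<'E'
from h import *
np.set_printoptions(precision=4,suppress=True)
s=arm.observe(); print(s['clock'],s['position'],s['force'])
W,S=shot('wrist','w2.png'),shot('side')
a=cv2.resize(W['frame'][:,:,::-1],(512,384)); c=S['frame'][120:240,150:310,::-1]
cv2.imwrite('pics/w2b.png',np.hstack([a,cv2.resize(c,(288,384))[:, :288]]))
E
```

```text
5.35 [0.4477 0.2357 0.0439] [0.447  0.0068 0.6207]
```

View pics/w2b.png

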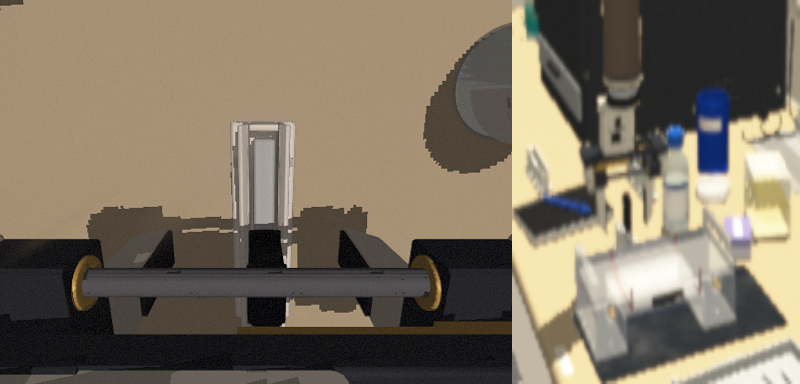

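The picture shows the grip about 10 px right of the finger midline (col 266 against 256), so about 4 mm along tool y. This agrees with the measured pose, so I correct for it and then close.

carry_out(
  claw=[9,9,2.6,1.4,1.0,1.0,1.0,1.0,1.0,1.0],
  delta_pos=[
    [-0.4,0.4,-0.2],
    [0,0,0],
    [0,0,0],
    [0,0,0],
    [0,0,0],
    [0,0,0],
    [0,0,0],
    [0,0,0],
    [0,0,0],
    [0,0,0],
  ],
  angular=[
    [0,0,0],
    [0,0,0],
    [0,0,0],
    [0,0,0],
    [0,0,0],
    [0,0,0],
    [0,0,0],
    [0,0,0],
    [0,0,0],
    [0,0,0],
  ],
  force=40,
)

```text
clock: 6.45
position: [0.4526, 0.2322, 0.0477]
ee_rot: [-2.3, -2.14, 0.0]
force: [-0.2, 0.1, -0.0]
width: 0.332
gripper_force: 0.0
```

carry_out(
  claw=[1.0,1.0,1.0,1.0,1.0,1.0],
  delta_pos=[
    [0,0,0],
    [0,0,0],
    [0,0,0],
    [0,0,0],
    [0,0,0],
    [0,0,0],
  ],
  angular=[
    [0,0,0],
    [0,0,0],
    [0,0,0],
    [0,0,0],
    [0,0,0],
    [0,0,0],
  ],
)

```text
clock: 7.05
position: [0.4526, 0.2322, 0.0477]
ee_rot: [2.3, 2.14, 0.0]
force: [0.7, 0.5, -0.9]
width: 0.171
gripper_force: 40.0
```

```bash
python3 - <<'E'
from h import *
np.set_printoptions(precision=4,suppress=True)
for i in range(3):
    s=arm.observe(); M=R.from_rotvec(s['ee_rot']).as_matrix();print(s['clock'],s['position'],np.arctan2(M[1,1],M[0,1]),M[:,2],s['force'],s['ft_torque'],s['width'],s['gripper_force']); shot('wrist')
# tray estimate
T,S=shot('top'),shot('side')
for l in('tray','rod_1'):
    for n,p in(('t',T),('s',S)):
        for d in arm.trace(l,p)[:6]:
            m=d['region'].astype(np.uint8);c=max(cv2.findContours(m,0,2)[0],key=cv2.contourArea);r=cv2.minAreaRect(c)
            if n=='t': r2=cv2.boxPoints(r); print(l,round(d['conf'],2),r[1],[onz(T,q,.022 if l=='tray' else .011)[:2].round(4).tolist() for q in r2])
E
```

```text
7.05 [0.4526 0.2322 0.0477] -0.07211703326945859 [ 0.  0. -1.] [ 0.705   0.5094 -0.9176] [-0.0895  0.0684 -0.0077] 0.17056277796971928 39.998910427093506
7.1 [0.4526 0.2322 0.0477] -0.0721108552266341 [-0. -0. -1.] [ 0.1156 -0.5516 -1.0995] [-0.0922  0.0416  0.0105] 0.17111894943258193 39.99880135059357
7.15 [0.4526 0.2322 0.0477] -0.07205474403242622 [-0. -0. -1.] [ 0.1567 -0.6682 -1.549 ] [-0.1048  0.0523 -0.0406] 0.17272583935018596 39.99885141849518
tray 0.85 (64.0, 58.0) [[0.656, -0.1704], [0.659, -0.3994], [0.4064, -0.3888], [0.4038, -0.166]]
rod_1 0.58 (0.9701424241065979, 7.276068687438965) [[0.5176, -0.2945], [0.5249, -0.3223], [0.5212, -0.3231], [0.5139, -0.2953]]
rod_1 0.55 (1.0, 21.0) [[0.6067, -0.2266], [0.6078, -0.3096], [0.6038, -0.3094], [0.6027, -0.2265]]
rod_1 0.39 (2.683281421661377, 11.627553939819336) [[0.5416, -0.2651], [0.5628, -0.3065], [0.5533, -0.311], [0.5321, -0.2695]]
```

carry_out(
  claw=[1,1,1,1,1,1,1,1,1,1,1,1,1,1,1,1,1,1,1,1],
  delta_pos=[
    [0,0,-1.5],
    [0,0,-3],
    [0,0,-4],
    [0,0,-4],
    [0,0,-4],
    [-2,0.5,-2],
    [-4,0.9,-2],
    [-4.4,0.95,0],
    [-4.4,0.95,0],
    [-4.4,0.95,0],
    [-4.4,0.95,0],
    [-4.4,0.95,0],
    [-4.4,0.95,0],
    [-4.4,0.95,0],
    [-4.4,0.95,0],
    [-4.4,0.95,0],
    [-4.4,0.95,0],
    [-2.5,0.65,0],
    [0,0,0],
    [0,0,0],
  ],
  angular=[
    [0,0,0],
    [0,0,0],
    [0,0,0],
    [0,0,0],
    [0,0,0],
    [0,0,0],
    [0,0,0],
    [0,0,0],
    [0,0,0],
    [0,0,0],
    [0,0,0],
    [0,0,0],
    [0,0,0],
    [0,0,0],
    [0,0,0],
    [0,0,0],
    [0,0,0],
    [0,0,0],
    [0,0,-0.05],
    [0,0,0],
  ],
)

```text
clock: 9.5
position: [0.5294, -0.3007, 0.2522]
ee_rot: [-2.246, -2.195, 0.001]
force: [0.7, 0.5, -1.9]
width: 0.175
gripper_force: 40.0
```

```bash
python3 - <<'E'
from h import *
np.set_printoptions(precision=4,suppress=True)
s=arm.observe(); M=R.from_rotvec(s['ee_rot']).as_matrix();print(s['clock'],s['position'],np.arctan2(M[1,1],M[0,1]),s['force'],s['ft_torque'],s['width'],s['joints'])
W=shot('wrist','w3.png')
cv2.imwrite('pics/w3b.png',cv2.resize(W['frame'][:,:,::-1],(800,600),interpolation=cv2.INTER_CUBIC))
for l in('tray','bay_middle','rake','rake_grip','rod_1'): print(l,[(px(d['centre']).round(1).tolist(),round(d['conf'],2),onz(W,px(d['centre']),.005)[:2].round(4).tolist()) for d in arm.place_of(l,W)])
E
```

```text
9.5 [ 0.5294 -0.3007  0.2522] -0.023102364125677732 [ 0.7436  0.4917 -1.9197] [-0.0324  0.0188 -0.0106] 0.17470206480169886 [-0.0423  0.4413  0.6946  1.6174 -0.298   1.1928  0.6934]
tray [([248.6, 147.9], 0.87, [0.5206, -0.2813])]
bay_middle [([173.5, 151.8], 0.96, [0.4245, -0.2841])]
rake [([255.5, 221.0], 0.62, [0.5271, -0.3809])]
rake_grip [([255.4, 261.4], 0.72, [0.5256, -0.4418])]
rod_1 [([217.8, 147.8], 0.71, [0.4814, -0.2803]), ([294.2, 139.1], 0.71, [0.5785, -0.2715]), ([245.6, 148.5], 0.62, [0.5168, -0.282]), ([266.5, 143.7], 0.6, [0.5435, -0.2765]), ([318.0, 141.9], 0.59, [0.6087, -0.2757])]
```

View pics/w3b.png

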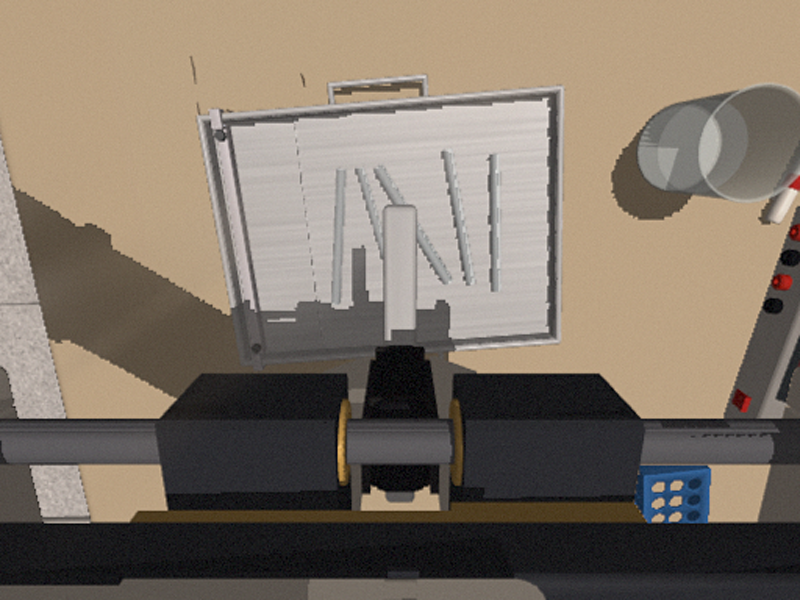

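The whole tray is in view: corners near (198,118), (563,87), (561,342) and (243,363) at 800 scale. The step runs from (297,122) to (316,305) and the fence from (222,135) to (257,348). The five rods are on the upper floor, and the held rake is upright in the middle.

```bash
python3 - <<'E'
from h import *
np.set_printoptions(precision=4,suppress=True)
W=shot('wrist'); k=.64
f=lambda c,z:onz(W,np.array(c)*k,z)
L=[('TL',(198,118),.022),('TR',(563,87),.022),('BR',(561,342),.022),('stepA',(297,122),.007),('stepB',(316,305),.007)]
for n,c,z in L: print(n,f(c,z))
# fit tray pose from rim corners
from scipy.optimize import least_squares
loc=np.array([[-.133,.098],[.133,.098],[.133,-.098],[-.0665,.095*.97]])
obs=np.array([f(c,z)[:2] for n,c,z in L[:3]])
def res(t):
    c,s=np.cos(t[2]),np.sin(t[2]); return ((loc[:3]@np.array([[c,s],[-s,c]])+t[:2])-obs).ravel()
t=least_squares(res,[.52,-.28,0]).x;print('tray',t,res(t))
cv2.imwrite('pics/crop3.png',cv2.resize(W['frame'][65:240,120:370,::-1],(800,560),interpolation=cv2.INTER_CUBIC))
E
```

```text
TL [ 0.3843 -0.1912  0.022 ]
TR [ 0.6512 -0.1757  0.022 ]
BR [ 0.6635 -0.3725  0.022 ]
stepA [ 0.454  -0.1943  0.007 ]
stepB [ 0.4586 -0.3405  0.007 ]
tray [ 0.524  -0.2817  0.0592] [ 0.0012 -0.0006 -0.0003 -0.0003 -0.0009  0.0009]
```

View pics/crop3.png

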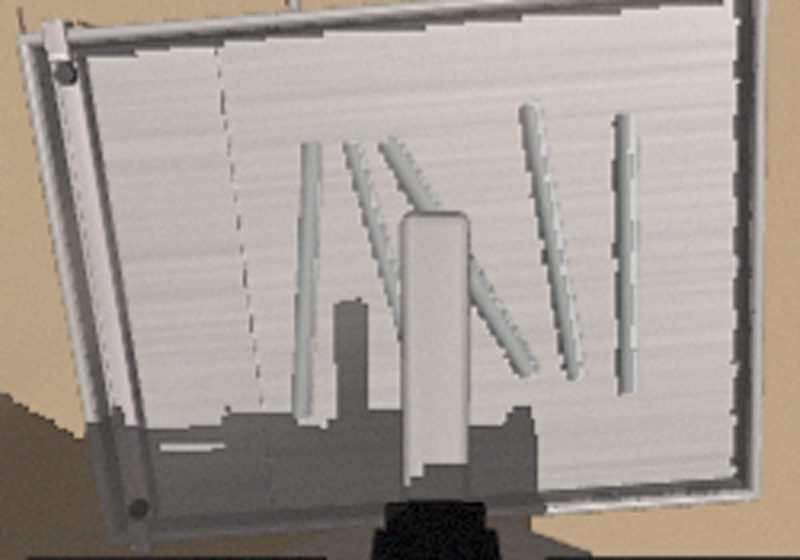

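```bash
python3 - <<'E'
from h import *
np.set_printoptions(precision=4,suppress=True)
W=shot('wrist'); s=arm.observe(); M=R.from_rotvec(s['ee_rot']).as_matrix()
q=lambda c:np.array([120+c[0]/3.2,65+c[1]/3.2])
th=.0592;c,sn=np.cos(th),np.sin(th);Rt=np.array([[c,-sn],[sn,c]])
tr=lambda P:Rt.T@(P[:2]-[.524,-.2817])
for n,a,z in [('stepA',(220,50),.007),('stepB',(262,405),.007),('fence topA',(78,60),.018),('fence topB',(135,420),.018),('fence baseA',(90,60),.005),('fence baseB',(152,430),.005),
 ('r1',(311,148),.011),('r1',(302,412),.011),('r2',(350,148),.011),('r2',(398,310),.011),('r3',(388,143),.011),('r3',(528,372),.011),('r4',(528,108),.011),('r4',(574,375),.011),('r5',(624,118),.011),('r5',(627,390),.011),('wallR',(735,10),.022),('wallR',(750,480),.022)]:
    print(n,onz(W,q(a),z)[:2],'tray mm',1000*tr(onz(W,q(a),z)))
for n,a in [('barTL',(401,214)),('barTR',(468,214)),('barBL',(404,480)),('barBR',(468,462))]:
    print(n,1000*M.T@(onz(W,q(a),.2385)-s['position']))
E
```

```text
stepA [ 0.4521 -0.1973] tray mm [-66.7357  88.4622]
stepB [ 0.4585 -0.3356] tray mm [-68.5988 -49.9568]
fence topA [ 0.4022 -0.2004] tray mm [-116.8041   88.3336]
fence topB [ 0.4089 -0.3378] tray mm [-118.2256  -49.1783]
fence baseA [ 0.4024 -0.1997] tray mm [-116.5351   89.0135]
fence baseB [ 0.4115 -0.346 ] tray mm [-116.1488  -57.5739]
r1 [ 0.4848 -0.2335] tray mm [-36.3118  50.4731]
r1 [ 0.4754 -0.3378] tray mm [-51.8684 -53.1606]
r2 [ 0.4996 -0.2338] tray mm [-21.5163  49.2852]
r2 [ 0.5159 -0.2965] tray mm [ -8.9144 -14.2701]
r3 [ 0.5141 -0.2322] tray mm [-6.9297 49.9591]
r3 [ 0.5677 -0.3229] tray mm [ 41.2331 -43.7427]
r4 [ 0.5673 -0.2206] tray mm [46.8068 58.425 ]
r4 [ 0.5864 -0.3246] tray mm [ 59.7326 -46.482 ]
r5 [ 0.6035 -0.225 ] tray mm [82.743  51.9122]
r5 [ 0.608  -0.3313] tray mm [ 80.9532 -54.4869]
wallR [ 0.64   -0.1887] tray mm [121.3288  85.9372]
wallR [ 0.657  -0.3672] tray mm [127.7482 -93.2146]
barTL [59.8786 -5.3916 14.3354]
barTR [59.885   5.7697 14.3378]
barBL [12.8615 -5.2557 14.3234]
barBR [16.2775  6.196  14.3266]
```

carry_out(
  claw=[1,1,1,1,1,1,1,1,1,1,1,1],
  delta_pos=[
    [0,0,0],
    [0.63,3.4,0],
    [0.65,3.4,0],
    [0.65,3.27,0],
    [0,0,4],
    [0,0,4],
    [0,0,4],
    [0,0,3],
    [0,0,2],
    [0,0,1.6],
    [0,0,0],
    [0,0,0],
  ],
  angular=[
    [0,0,-0.082],
    [0,0,0],
    [0,0,0],
    [0,0,0],
    [0,0,0],
    [0,0,0],
    [0,0,0],
    [0,0,0],
    [0,0,0],
    [0,0,0],
    [0,0,0],
    [0,0,0],
  ],
)

```text
clock: 11.1
position: [0.6297, -0.2746, 0.0674]
ee_rot: [2.153, 2.287, 0.0]
force: [0.5, 0.2, -1.0]
width: 0.168
gripper_force: 40.0
```

```bash
cat >> h.py <<'E'
def st():
    s=arm.observe(); M=R.from_rotvec(s['ee_rot']).as_matrix();th=.0592;c,sn=np.cos(th),np.sin(th);Rt=np.array([[c,-sn],[sn,c]])
    t=1000*Rt.T@(s['position'][:2]-[.524,-.2817])
    print(round(float(s['clock']),2),'tray xy',t.round(1),'z',round(1000*s['position'][2],1),'yaw',round(float(np.arctan2(M[1,1],M[0,1])),4),'ax',M[:,2].round(4),'F',(Rt.T@s['force'][:2]).round(2),round(float(s['force'][2]),2),'T',s['ft_torque'].round(3))
E
python3 - <<'E'
from h import *
st(); arm.get_image('wrist'); st()
E
```

```text
11.1 tray xy [106.    0.8] z 67.4 yaw 0.06 ax [ 6.e-04 -4.e-04 -1.e+00] F [0.52 0.16] -0.99 T [-0.063  0.066 -0.032]
11.15 tray xy [106.3   0.5] z 68.0 yaw 0.0599 ax [ 1.7e-03 -8.0e-04 -1.0e+00] F [-0.63 -0.08] -1.31 T [-0.028  0.022  0.026]
```

carry_out(
  claw=[1,1,1,1,1,1,1],
  delta_pos=[
    [0,0,0.6],
    [0,0,0.5],
    [0,0,0.2],
    [0,0,0.1],
    [0,0,0.1],
    [0,0,0],
    [0,0,0],
  ],
  angular=[
    [0,0,0],
    [0,0,0],
    [0,0,0],
    [0,0,0],
    [0,0,0],
    [0,0,0],
    [0,0,0],
  ],
)

```text
clock: 11.85
position: [0.6294, -0.2745, 0.0518]
ee_rot: [2.154, 2.287, 0.0]
force: [0.1, -1.0, -1.0]
width: 0.169
gripper_force: 40.0
```

```bash
python3 - <<'E'
from h import *
st(); arm.get_image('wrist'); st()
E
```

```text
11.85 tray xy [105.7   0.9] z 51.8 yaw 0.0599 ax [ 2.e-04 -1.e-04 -1.e+00] F [ 0.03 -0.98] -0.99 T [-0.074 -0.002 -0.021]
11.9 tray xy [105.7   0.9] z 51.8 yaw 0.0599 ax [ 2.e-04 -1.e-04 -1.e+00] F [ 0.74 -0.24] -1.34 T [-0.059  0.04   0.043]
```

carry_out(
  claw=[1,1,1,1,1],
  delta_pos=[
    [0,0,0.1],
    [0,0,0.1],
    [0,0,0.05],
    [0,0,0],
    [0,0,0],
  ],
  angular=[
    [0,0,0],
    [0,0,0],
    [0,0,0],
    [0,0,0],
    [0,0,0],
  ],
)

```text
clock: 12.4
position: [0.6293, -0.2745, 0.0492]
ee_rot: [-2.154, -2.287, -0.0]
force: [0.3, -0.1, -1.7]
width: 0.173
gripper_force: 40.0
```

```bash
python3 - <<'E'
from h import *
st(); arm.get_image('wrist'); st()
E
```

```text
12.4 tray xy [105.6   1. ] z 49.2 yaw 0.0599 ax [-0.e+00  1.e-04 -1.e+00] F [ 0.29 -0.15] -1.74 T [-0.035  0.042 -0.033]
12.45 tray xy [105.6   1. ] z 49.2 yaw 0.0599 ax [ 0.  0. -1.] F [0.42 0.28] -1.67 T [-0.053  0.019 -0.036]
```

Tips should be about 0.5 mm above the floor. I'll lower further in half-millimetre rows to feel it.

carry_out(
  claw=[1,1,1,1],
  delta_pos=[
    [0,0,0.05],
    [0,0,0.05],
    [0,0,0],
    [0,0,0],
  ],
  angular=[
    [0,0,0],
    [0,0,0],
    [0,0,0],
    [0,0,0],
  ],
)

```text
clock: 12.85
position: [0.6295, -0.2746, 0.0488]
ee_rot: [2.154, 2.287, 0.001]
force: [-1.5, 1.6, 6.1]
width: 0.169
gripper_force: 40.0
```

```bash
python3 - <<'E'
from h import *
st(); arm.get_image('wrist'); st()
E
```

```text
12.85 tray xy [105.8   0.9] z 48.8 yaw 0.0599 ax [ 6.e-04 -0.e+00 -1.e+00] F [-1.43  1.71] 6.11 T [0.134 0.464 0.01 ]
12.9 tray xy [105.8   0.9] z 48.8 yaw 0.0599 ax [ 6.e-04 -0.e+00 -1.e+00] F [-1.62  1.25] 6.61 T [0.122 0.443 0.031]
```

carry_out(
  claw=[1,1,1,1,1,1,1,1,1,1,1,1,1,1,1,1,1,1,1,1],
  delta_pos=[
    [0,0,-0.2],
    [0,-0.1,0],
    [0,-0.2,0],
    [0,-0.3,0],
    [0,-0.3,0],
    [0,-0.3,0],
    [0,-0.3,0],
    [0,-0.3,0],
    [0,-0.3,0],
    [0,-0.3,0],
    [0,-0.3,0],
    [0,-0.3,0],
    [0,-0.3,0],
    [0,-0.3,0],
    [0,-0.3,0],
    [0,-0.3,0],
    [0,-0.3,0],
    [0,-0.3,0],
    [0,-0.3,0],
    [0,-0.3,0],
  ],
  angular=[
    [0,0,0],
    [0,0,0],
    [0,0,0],
    [0,0,0],
    [0,0,0],
    [0,0,0],
    [0,0,0],
    [0,0,0],
    [0,0,0],
    [0,0,0],
    [0,0,0],
    [0,0,0],
    [0,0,0],
    [0,0,0],
    [0,0,0],
    [0,0,0],
    [0,0,0],
    [0,0,0],
    [0,0,0],
    [0,0,0],
  ],
)

```text
clock: 14.9
position: [0.5752, -0.2777, 0.0503]
ee_rot: [2.154, 2.287, 0.0]
force: [0.1, -0.4, -2.0]
width: 0.173
gripper_force: 40.0
```

```bash
python3 - <<'E'
from h import *
st(); T=arm.get_image('top'); st()
for d in arm.trace('rod_1',T): 
    m=d['region'].astype(np.uint8);c=max(cv2.findContours(m,0,2)[0],key=cv2.contourArea);r=cv2.fitLine(c,2,0,.01,.01).ravel();print(d['conf'],m.sum(),r,onz(T,r[2:],.011)[:2])
E
```

```text
14.9 tray xy [51.4  0.9] z 50.3 yaw 0.0599 ax [ 1.e-04 -0.e+00 -1.e+00] F [ 0.08 -0.45] -1.95 T [-0.11   0.     0.045]
14.95 tray xy [50.7  0.8] z 50.2 yaw 0.0595 ax [-4.e-04  0.e+00 -1.e+00] F [-1.7 -0.5] -0.79 T [-0.042  0.102 -0.015]
```

carry_out(
  claw=[1,1,1,1,1,1,1,1,1,1,1,1,1,1,1,1,1,1,1,1],
  delta_pos=[
    [0,-0.2,0],
    [0,-0.3,0],
    [0,-0.3,0],
    [0,-0.3,0],
    [0,-0.3,0],
    [0,-0.3,0],
    [0,-0.3,0],
    [0,-0.3,0],
    [0,-0.3,0],
    [0,-0.3,0],
    [0,-0.3,0],
    [0,-0.3,0],
    [0,-0.3,0],
    [0,-0.3,0],
    [0,-0.3,0],
    [0,-0.3,0],
    [0,-0.3,0],
    [0,-0.3,0],
    [0,-0.3,0],
    [0,0,0],
  ],
  angular=[
    [0,0,0],
    [0,0,0],
    [0,0,0],
    [0,0,0],
    [0,0,0],
    [0,0,0],
    [0,0,0],
    [0,0,0],
    [0,0,0],
    [0,0,0],
    [0,0,0],
    [0,0,0],
    [0,0,0],
    [0,0,0],
    [0,0,0],
    [0,0,0],
    [0,0,0],
    [0,0,0],
    [0,0,0],
    [0,0,0],
  ],
)

```text
clock: 17.0
position: [0.5189, -0.2812, 0.0502]
ee_rot: [-2.154, -2.286, 0.0]
force: [-0.0, -0.9, -1.3]
width: 0.173
gripper_force: 40.0
```

```bash
python3 - <<'E'
from h import *
st(); W=arm.get_image('wrist'); st(); S=arm.get_image('side')
a=W['frame'][:,:,::-1];c=cv2.resize(S['frame'][215:285,225:345,::-1],(512,299),interpolation=cv2.INTER_CUBIC)
cv2.imwrite('pics/w5.png',cv2.resize(np.vstack([a[:300],c]),None,fx=1,fy=1))
E
```

```text
17.0 tray xy [-5.   0.8] z 50.2 yaw 0.0594 ax [-4.e-04  2.e-04 -1.e+00] F [-0.09 -0.91] -1.27 T [-0.09   0.067  0.025]
17.05 tray xy [-4.7  0.9] z 50.2 yaw 0.0595 ax [-1.e-04  1.e-04 -1.e+00] F [0.98 0.  ] -0.95 T [-0.055  0.059 -0.043]
```

View pics/w5.png

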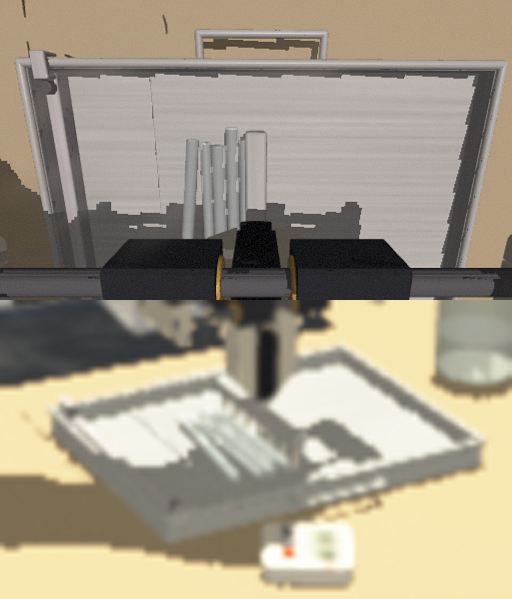

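Five rods are gathered ahead of the rake, with the row at cols 185–245 in the wrist view. The fence is still well ahead.

carry_out(
  claw=[1,1,1,1,1,1,1,1,1,1,1,1,1,1,1,1,1,1,1,1],
  delta_pos=[
    [0,-0.2,0],
    [0,-0.3,0],
    [0,-0.3,0],
    [0,-0.3,0],
    [0,-0.3,0],
    [0,-0.3,0],
    [0,-0.3,0],
    [0,-0.3,0],
    [0,-0.3,0],
    [0,-0.3,0],
    [0,-0.3,0],
    [0,-0.3,0],
    [0,-0.3,0],
    [0,-0.3,0],
    [0,-0.2,0],
    [0,-0.2,0],
    [0,-0.2,0],
    [0,-0.2,0],
    [0,0,0],
    [0,0,0],
  ],
  angular=[
    [0,0,0],
    [0,0,0],
    [0,0,0],
    [0,0,0],
    [0,0,0],
    [0,0,0],
    [0,0,0],
    [0,0,0],
    [0,0,0],
    [0,0,0],
    [0,0,0],
    [0,0,0],
    [0,0,0],
    [0,0,0],
    [0,0,0],
    [0,0,0],
    [0,0,0],
    [0,0,0],
    [0,0,0],
    [0,0,0],
  ],
)

```text
clock: 19.1
position: [0.4706, -0.284, 0.0502]
ee_rot: [2.154, 2.287, 0.0]
force: [-1.0, 0.6, -1.5]
width: 0.168
gripper_force: 40.0
```

```bash
python3 - <<'E'
from h import *
st(); W=arm.get_image('wrist'); st()
cv2.imwrite('pics/w6.png',cv2.resize(W['frame'][20:270,120:370,::-1],(600,600),interpolation=cv2.INTER_CUBIC))
E
```

```text
19.1 tray xy [-53.4   0.8] z 50.2 yaw 0.0599 ax [ 0.  0. -1.] F [-0.96  0.68] -1.51 T [-0.093  0.026 -0.024]
19.15 tray xy [-53.3   0.9] z 50.2 yaw 0.06 ax [ 1.e-04  0.e+00 -1.e+00] F [-0.9   0.01] -2.16 T [-0.117  0.096 -0.027]
```

View pics/w6.png

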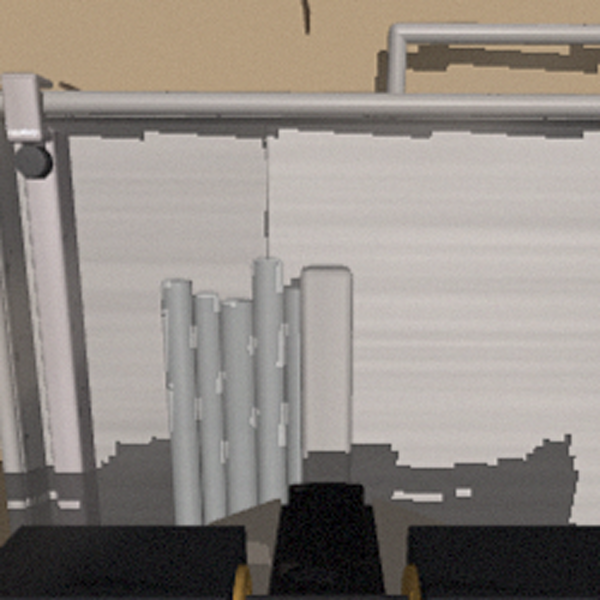

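The row is parallel and partly down in the bay, with the last rods just before the step line (col 267). I continue slowly.

carry_out(
  claw=[1,1,1,1,1,1,1,1,1,1,1,1],
  delta_pos=[
    [0,-0.15,0],
    [0,-0.2,0],
    [0,-0.2,0],
    [0,-0.2,0],
    [0,-0.2,0],
    [0,-0.2,0],
    [0,-0.2,0],
    [0,-0.2,0],
    [0,-0.1,0],
    [0,-0.1,0],
    [0,0,0],
    [0,0,0],
  ],
  angular=[
    [0,0,0],
    [0,0,0],
    [0,0,0],
    [0,0,0],
    [0,0,0],
    [0,0,0],
    [0,0,0],
    [0,0,0],
    [0,0,0],
    [0,0,0],
    [0,0,0],
    [0,0,0],
  ],
)

```text
clock: 20.35
position: [0.4532, -0.285, 0.0502]
ee_rot: [-2.154, -2.287, -0.0]
force: [0.2, -0.2, -1.2]
width: 0.17
gripper_force: 40.0
```

```bash
python3 - <<'E'
from h import *
st(); W=arm.get_image('wrist'); st()
cv2.imwrite('pics/w7.png',cv2.resize(W['frame'][20:270,120:370,::-1],(600,600),interpolation=cv2.INTER_CUBIC))
E
```

```text
20.35 tray xy [-70.9   0.9] z 50.2 yaw 0.0599 ax [ 0.  0. -1.] F [ 0.16 -0.18] -1.23 T [-0.078  0.026 -0.003]
20.4 tray xy [-70.9   0.9] z 50.2 yaw 0.06 ax [-0.  0. -1.] F [-0.24  0.7 ] -0.36 T [-0.086  0.098  0.017]
```

View pics/w7.png

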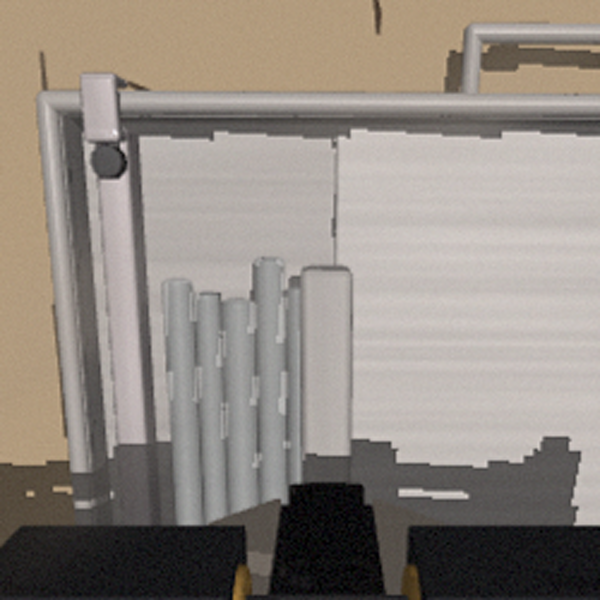

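All rods are in the bay, and the row's left edge is about 4 mm from the fence face. I drop the tips slightly and close up slowly.

carry_out(
  claw=[1,1,1,1,1,1,1],
  delta_pos=[
    [0,0,0.1],
    [0,0,0.05],
    [0,-0.1,0],
    [0,-0.1,0],
    [0,-0.05,0],
    [0,0,0],
    [0,0,0],
  ],
  angular=[
    [0,0,0],
    [0,0,0],
    [0,0,0],
    [0,0,0],
    [0,0,0],
    [0,0,0],
    [0,0,0],
  ],
)

```text
clock: 21.1
position: [0.4506, -0.2852, 0.0487]
ee_rot: [-2.154, -2.287, -0.0]
force: [-0.0, -0.1, -1.4]
width: 0.172
gripper_force: 40.0
```

```bash
python3 - <<'E'
from h import *
st(); arm.get_image('wrist'); st()
E
```

```text
21.1 tray xy [-73.5   0.9] z 48.7 yaw 0.0598 ax [-1.e-04  1.e-04 -1.e+00] F [-0.02 -0.05] -1.43 T [-0.065  0.041 -0.003]
21.15 tray xy [-73.4   0.9] z 48.7 yaw 0.0599 ax [-0.e+00  1.e-04 -1.e+00] F [-0.3  0.6] -1.94 T [-0.069  0.018  0.024]
```

carry_out(
  claw=[1,1,1,1],
  delta_pos=[
    [0,-0.05,0],
    [0,-0.05,0],
    [0,0,0],
    [0,0,0],
  ],
  angular=[
    [0,0,0],
    [0,0,0],
    [0,0,0],
    [0,0,0],
  ],
)

```text
clock: 21.55
position: [0.4496, -0.2852, 0.0487]
ee_rot: [-2.154, -2.287, -0.0]
force: [0.3, -0.8, -1.1]
width: 0.173
gripper_force: 40.0
```

```bash
python3 - <<'E'
from h import *
st(); arm.get_image('wrist'); st()
E
```

```text
21.55 tray xy [-74.4   0.9] z 48.7 yaw 0.0599 ax [-0.e+00  1.e-04 -1.e+00] F [ 0.26 -0.85] -1.06 T [-0.101  0.03   0.02 ]
21.6 tray xy [-74.4   0.9] z 48.7 yaw 0.0599 ax [-0.e+00  1.e-04 -1.e+00] F [ 0.62 -0.49] -1.88 T [-0.024  0.049 -0.019]
```

carry_out(
  claw=[1,1,1,1],
  delta_pos=[
    [0,-0.05,0],
    [0,-0.05,0],
    [0,0,0],
    [0,0,0],
  ],
  angular=[
    [0,0,0],
    [0,0,0],
    [0,0,0],
    [0,0,0],
  ],
)

```text
clock: 22.0
position: [0.4486, -0.2853, 0.0487]
ee_rot: [-2.154, -2.287, 0.0]
force: [0.1, -0.4, -1.3]
width: 0.171
gripper_force: 40.0
```

```bash
python3 - <<'E'
from h import *
st(); arm.get_image('wrist'); st()
E
```

```text
22.0 tray xy [-75.5   0.9] z 48.7 yaw 0.0599 ax [-1.e-04  1.e-04 -1.e+00] F [ 0.11 -0.36] -1.33 T [-0.117  0.007 -0.018]
22.05 tray xy [-75.5   0.9] z 48.7 yaw 0.0599 ax [-1.e-04  1.e-04 -1.e+00] F [-0.2   0.17] -2.18 T [-0.085  0.063  0.018]
```

carry_out(
  claw=[1,1,1,1],
  delta_pos=[
    [0,-0.05,0],
    [0,-0.05,0],
    [0,0,0],
    [0,0,0],
  ],
  angular=[
    [0,0,0],
    [0,0,0],
    [0,0,0],
    [0,0,0],
  ],
)

```text
clock: 22.45
position: [0.448, -0.2855, 0.0488]
ee_rot: [2.153, 2.287, 0.0]
force: [1.9, 0.4, -1.4]
width: 0.174
gripper_force: 40.0
```

```bash
python3 - <<'E'
from h import *
st(); arm.get_image('wrist'); st()
E
```

```text
22.45 tray xy [-76.1   0.8] z 48.8 yaw 0.06 ax [ 6.e-04 -2.e-04 -1.e+00] F [1.96 0.29] -1.41 T [-0.106 -0.44  -0.041]
22.5 tray xy [-76.1   0.8] z 48.8 yaw 0.0599 ax [ 5.e-04 -2.e-04 -1.e+00] F [2.65 0.92] -1.78 T [-0.076 -0.473 -0.059]
```

carry_out(
  claw=[1,1,1,1],
  delta_pos=[
    [0,-0.05,0],
    [0,0,0],
    [0,0,0],
    [0,0,0],
  ],
  angular=[
    [0,0,0],
    [0,0,0],
    [0,0,0],
    [0,0,0],
  ],
)

```text
clock: 22.9
position: [0.4477, -0.2855, 0.0489]
ee_rot: [2.153, 2.287, 0.001]
force: [4.7, 0.2, -2.3]
width: 0.177
gripper_force: 40.0
```

```bash
python3 - <<'E'
from h import *
st(); arm.get_image('wrist'); st(); arm.get_image('wrist'); st()
E
```

```text
22.9 tray xy [-76.3   0.8] z 48.9 yaw 0.0601 ax [ 9.e-04 -3.e-04 -1.e+00] F [ 4.67 -0.04] -2.29 T [ 0.009 -1.22  -0.109]
22.95 tray xy [-76.4   0.8] z 48.9 yaw 0.0601 ax [ 9.e-04 -3.e-04 -1.e+00] F [ 4.55 -0.09] -1.59 T [ 0.055 -1.228 -0.13 ]
23.0 tray xy [-76.4   0.7] z 48.9 yaw 0.0601 ax [ 8.e-04 -3.e-04 -1.e+00] F [5.18 0.37] -2.15 T [-0.017 -1.27  -0.061]
```

carry_out(
  claw=[1,1,1,1,1,1],
  delta_pos=[
    [0,-0.02,0],
    [0,0,0],
    [0,0,0],
    [0,0,0],
    [0,0,0],
    [0,0,0],
  ],
  angular=[
    [0,0,0],
    [0,0,0],
    [0,0,0],
    [0,0,0],
    [0,0,0],
    [0,0,0],
  ],
)

```text
clock: 23.6
position: [0.4476, -0.2854, 0.0489]
ee_rot: [2.153, 2.287, 0.001]
force: [6.0, 0.5, -1.9]
width: 0.175
gripper_force: 40.0
```

```bash
python3 - <<'E'
from h import *
st(); W=arm.get_image('wrist'); st()
cv2.imwrite('pics/w8.png',W['frame'][:,:,::-1])
for d in arm.trace('rod_1',W):
    m=d['region'];ys,xs=np.nonzero(m)
    P=np.array([onz(W,(x,y),.009)[:2] for x,y in zip(xs,ys)],np.float32);r=cv2.fitLine(P,2,0,.01,.01).ravel()
    th=.0592;Rt=np.array([[np.cos(th),-np.sin(th)],[np.sin(th),np.cos(th)]])
    v=Rt.T@r[:2]; print(round(d['conf'],2),m.sum(),'tray',(1000*Rt.T@(r[2:]-[.524,-.2817])).round(1),'ang',(np.arctan(-v[0]/v[1])).round(3))
E
```

```text
23.6 tray xy [-76.4   0.8] z 48.9 yaw 0.0602 ax [ 1.e-03 -3.e-04 -1.e+00] F [6.   0.12] -1.94 T [ 0.065 -1.457 -0.097]
23.65 tray xy [-76.4   0.7] z 48.9 yaw 0.0602 ax [ 1.1e-03 -4.0e-04 -1.0e+00] F [ 5.31 -0.02] -2.45 T [ 0.021 -1.479 -0.087]
0.98 1266 tray [-90.6  29.4] ang -0.005
0.92 1040 tray [-106.7   22.5] ang -0.006
0.88 435 tray [-85.   26.3] ang -0.007
0.66 1282 tray [-114.2   22.9] ang -0.003
0.55 1195 tray [-99.   22.3] ang -0.007
```

The row is firm at about 6 N, with five parallel rods 7 to 8 mm apart. Now I ease off, lift and check the rods.

carry_out(
  claw=[1,1,1,1,1,1,1,1,1,1,1,1,1],
  delta_pos=[
    [0,0.05,0],
    [0,0.05,0],
    [0,0.1,0],
    [0,0.15,0],
    [0,0,0],
    [0,0,-0.5],
    [0,0,-1],
    [0,0,-2],
    [0,0,-4],
    [0,0,-4],
    [0,0,-4],
    [0,0,-4],
    [0,0,0],
  ],
  angular=[
    [0,0,0],
    [0,0,0],
    [0,0,0],
    [0,0,0],
    [0,0,0],
    [0,0,0],
    [0,0,0],
    [0,0,0],
    [0,0,0],
    [0,0,0],
    [0,0,0],
    [0,0,0],
    [0,0,0],
  ],
)

```text
clock: 25.0
position: [0.4522, -0.2873, 0.2495]
ee_rot: [2.149, 2.28, 0.005]
force: [-0.1, -0.8, -1.9]
width: 0.169
gripper_force: 40.0
```

```bash
python3 - <<'E'
from h import *
st(); W=arm.get_image('wrist'); s=arm.observe(); M=R.from_rotvec(s['ee_rot']).as_matrix(); st()
cv2.imwrite('pics/w9.png',W['frame'][:,:,::-1])
for d in arm.trace('rod_1',W):
    m=d['region'];ys,xs=np.nonzero(m)
    P=np.array([onz(W,(x,y),.009)[:2] for x,y in zip(xs,ys)],np.float32);r=cv2.fitLine(P,2,0,.01,.01).ravel()
    th=.0592;Rt=np.array([[np.cos(th),-np.sin(th)],[np.sin(th),np.cos(th)]])
    v=Rt.T@r[:2]; print(round(d['conf'],2),m.sum(),'tray',(1000*Rt.T@(r[2:]-[.524,-.2817])).round(1),'ang',(np.arctan(-v[0]/v[1])).round(3))
# rake in hand: bar top quad
m=max(arm.trace('rake',W),key=lambda d:d['conf'])['region'];m[215:]=0
ys,xs=np.nonzero(m);ztop=s['position'][2]-.0417+.028
print('bar rows',ys.min());
for y in range(ys.min(),ys.max(),12):
    x=xs[ys==y]; print(y,[(1000*M.T@(onz(W,(u,y),ztop)-s['position'])).round(1)[:2].tolist() for u in(x.min()-.5,x.max()+.5)])
E
```

```text
25.0 tray xy [-72.   -1.4] z 249.5 yaw 0.059 ax [ 0.0082 -0.0033 -1.    ] F [-0.1  -0.76] -1.86 T [-0.105 -0.009  0.042]
25.05 tray xy [-72.8  -0.2] z 246.8 yaw 0.0596 ax [ 0.0052 -0.0017 -1.    ] F [0.55 0.11] -2.19 T [-0.138  0.036 -0.013]
0.88 537 tray [-90.5  10.6] ang -0.009
0.87 500 tray [-114.5   -0.8] ang -0.006
0.82 598 tray [-99.2  -1.4] ang -0.002
0.7 421 tray [-106.9    1.4] ang -0.004
0.58 65 tray [-82.8  46.3] ang -0.05
bar rows 130
130 [[59.4, -2.9], [59.4, 2.4]]
142 [[53.0, -5.7], [53.0, 6.8]]
154 [[46.4, -5.8], [46.4, 6.9]]
166 [[39.7, -5.3], [39.7, 6.9]]
178 [[32.9, -5.4], [32.9, 7.0]]
190 [[25.9, -5.4], [25.9, 6.5]]
202 [[18.7, -4.9], [18.7, 6.6]]
```

carry_out(
  claw=[1,1,1,1,1,1,1,1,1,1,1,1,1,1,1,1,1,1],
  delta_pos=[
    [2,0.15,0],
    [4,0.25,0],
    [4.3,0.27,0],
    [4.3,0.27,0],
    [4.3,0.27,0],
    [4.3,0.27,0],
    [4.3,0.27,0],
    [4.3,0.27,0],
    [4.3,0.27,0],
    [4.3,0.27,0],
    [4.3,0.27,0],
    [4,0.22,0],
    [2.2,0.1,0],
    [0.85,0.05,0],
    [0,0,0],
    [0,0,0],
    [0,0,0],
    [0,0,0],
  ],
  angular=[
    [0,0,0],
    [0,0,0],
    [0,0,0],
    [0,0,0],
    [0,0,0],
    [0,0,0],
    [0,0,0],
    [0,0,0],
    [0,0,0],
    [0,0,0],
    [0,0,0],
    [0,0,0],
    [0,0,0],
    [0,0,0],
    [0,0,0.066],
    [0,0,0.066],
    [0,0,0],
    [0,0,0],
  ],
)

```text
clock: 26.95
position: [0.4512, 0.2322, 0.2431]
ee_rot: [2.299, 2.141, -0.002]
force: [0.4, 0.6, -2.0]
width: 0.174
gripper_force: 40.0
```

```bash
cat >> h.py <<'E'
def rel(t=(.4526,.2322,.0477),yaw=-.072):
    s=arm.observe(); M=R.from_rotvec(s['ee_rot']).as_matrix(); y=np.arctan2(M[1,1],M[0,1])
    print(round(float(s['clock']),2),s['position'].round(4),'delta tool cm',(100*M.T@(np.array(t)-s['position'])).round(2),'rot tool z',round(float(y-yaw),4),'ax',M[:,2].round(4),'F',s['force'].round(1),'T',s['ft_torque'].round(2))
E
python3 - <<'E'
from h import *
rel(); arm.get_image('wrist'); rel()
E
```

```text
26.95 [0.4512 0.2322 0.2431] delta tool cm [ 0.03  0.16 19.54] rot tool z 0.0007 ax [-0.001 -0.001 -1.   ] F [ 0.4  0.6 -2. ] T [-0.08  0.05  0.02]
27.0 [0.4512 0.2324 0.2433] delta tool cm [ 0.    0.15 19.56] rot tool z 0.0007 ax [-7.e-04 -7.e-04 -1.e+00] F [ 0.4  0.2 -1.6] T [-0.09  0.07 -0.  ]
```

carry_out(
  claw=[1,1,1,1,1,1,1,1],
  delta_pos=[
    [0,0.15,2],
    [0,0,4],
    [0,0,4],
    [0,0,3],
    [0,0,1.5],
    [0,0,0.8],
    [0,0,0],
    [0,0,0],
  ],
  angular=[
    [0,0,0],
    [0,0,0],
    [0,0,0],
    [0,0,0],
    [0,0,0],
    [0,0,0],
    [0,0,0],
    [0,0,0],
  ],
)

```text
clock: 27.8
position: [0.4535, 0.2333, 0.0915]
ee_rot: [2.3, 2.14, 0.002]
force: [-0.0, 0.8, -1.3]
width: 0.17
gripper_force: 40.0
```

```bash
python3 - <<'E'
from h import *
rel(); arm.get_image('wrist'); rel()
E
```

```text
27.8 [0.4535 0.2333 0.0915] delta tool cm [-0.12 -0.09  4.38] rot tool z 0.0 ax [ 9.e-04  6.e-04 -1.e+00] F [-0.   0.8 -1.3] T [-0.13  0.05 -0.03]
27.85 [0.4537 0.2334 0.0917] delta tool cm [-0.14 -0.1   4.4 ] rot tool z -0.0 ax [ 0.0014  0.001  -1.    ] F [ 0.5  0.6 -0.5] T [-0.11  0.09 -0.  ]
```

carry_out(
  claw=[1,1,1,1,1,1],
  delta_pos=[
    [-0.1,-0.1,0],
    [0,0,0.8],
    [0,0,0.8],
    [0,0,0.4],
    [0,0,0],
    [0,0,0],
  ],
  angular=[
    [0,0,0],
    [0,0,0],
    [0,0,0],
    [0,0,0],
    [0,0,0],
    [0,0,0],
  ],
)

```text
clock: 28.45
position: [0.4518, 0.2322, 0.0705]
ee_rot: [2.3, 2.14, -0.001]
force: [-0.5, 0.4, -0.6]
width: 0.169
gripper_force: 40.0
```

```bash
python3 - <<'E'
from h import *
rel(); arm.get_image('wrist'); rel()
E
```

```text
28.45 [0.4518 0.2322 0.0705] delta tool cm [0.01 0.08 2.28] rot tool z -0.0001 ax [-3.e-04 -3.e-04 -1.e+00] F [-0.5  0.4 -0.6] T [-0.08  0.01 -0.03]
28.5 [0.4519 0.2322 0.0707] delta tool cm [0.   0.07 2.3 ] rot tool z -0.0002 ax [-1.e-04 -1.e-04 -1.e+00] F [-0.4 -0.2 -1.1] T [-0.07  0.    0.06]
```

carry_out(
  claw=[1,1,1,1,1,1,1],
  delta_pos=[
    [0,0.06,0.3],
    [0,0,0.5],
    [0,0,0.5],
    [0,0,0.5],
    [0,0,0.3],
    [0,0,0],
    [0,0,0],
  ],
  angular=[
    [0,0,0],
    [0,0,0],
    [0,0,0],
    [0,0,0],
    [0,0,0],
    [0,0,0],
    [0,0,0],
  ],
)

```text
clock: 29.2
position: [0.4524, 0.2322, 0.0497]
ee_rot: [-2.3, -2.14, 0.0]
force: [-1.2, 1.0, -0.9]
width: 0.173
gripper_force: 40.0
```

```bash
python3 - <<'E'
from h import *
rel(); arm.get_image('wrist'); rel()
E
```

```text
29.2 [0.4524 0.2322 0.0497] delta tool cm [0.   0.02 0.2 ] rot tool z -0.0002 ax [-2.e-04 -1.e-04 -1.e+00] F [-1.2  1.  -0.9] T [-0.12  0.05  0.02]
29.25 [0.4526 0.2322 0.0498] delta tool cm [-0.    0.    0.21] rot tool z -0.0002 ax [ 2.e-04  1.e-04 -1.e+00] F [-0.   0.1 -0.8] T [-0.1   0.07 -0.  ]
```

Down the last 2 mm, then I open and withdraw upward.

carry_out(
  claw=[1,1,1,1,3,5,7,9,9,9,9,9],
  delta_pos=[
    [0,0,0.1],
    [0,0,0.09],
    [0,0,0],
    [0,0,0],
    [0,0,0],
    [0,0,0],
    [0,0,0],
    [0,0,0],
    [0,0,0],
    [0,0,0],
    [0,0,0],
    [0,0,0],
  ],
  angular=[
    [0,0,0],
    [0,0,0],
    [0,0,0],
    [0,0,0],
    [0,0,0],
    [0,0,0],
    [0,0,0],
    [0,0,0],
    [0,0,0],
    [0,0,0],
    [0,0,0],
    [0,0,0],
  ],
)

```text
clock: 30.45
position: [0.4525, 0.2322, 0.0478]
ee_rot: [2.3, 2.14, 0.0]
force: [-0.5, 0.1, -0.1]
width: 0.82
gripper_force: 0.0
```

carry_out(
  claw=[9,9,9,9,9,9,9,9],
  delta_pos=[
    [0,0,-1],
    [0,0,-3],
    [0,0,-4],
    [0,0,-4],
    [0,0,-4],
    [0,0,-4],
    [3.3,0,0],
    [0,0,0],
  ],
  angular=[
    [0,0,0],
    [0,0,0],
    [0,0,0],
    [0,0,0],
    [0,0,0],
    [0,0,0],
    [0,0,0],
    [0,0,0],
  ],
)

```text
clock: 31.25
position: [0.4548, 0.2695, 0.2498]
ee_rot: [-2.295, -2.144, -0.007]
force: [-0.3, 1.5, -0.3]
width: 0.983
gripper_force: 0.0
```

```bash
python3 - <<'E'
from h import *
W=shot('wrist','w10.png');T=shot('top','t10.png');S=shot('side','s10.png'); rel()
g=px(arm.place_of('rake_grip',W)[0]['centre']); print('grip',g,onz(W,g,.064))
for n in('rake','rake_rest'):print(n,[(px(d['centre']).round(1),round(d['conf'],2),onz(W,px(d['centre']),.006)) for d in arm.place_of(n,W)])
m=arm.trace('rake',W)[0]['region'];ys,xs=np.nonzero(m);print('mask',xs.min(),xs.max(),ys.min(),ys.max())
rods=arm.place_of('rod_1',T)
th=.0592;Rt=np.array([[np.cos(th),-np.sin(th)],[np.sin(th),np.cos(th)]])
for d in rods: print('rod',round(d['conf'],2),(1000*Rt.T@(onz(T,px(d['centre']),.009)[:2]-[.524,-.2817])).round(1))
E
```

```text
31.4 [0.4545 0.2645 0.2478] delta tool cm [-3.23  0.05 20.02] rot tool z -0.0 ax [-4.e-04 -7.e-04 -1.e+00] F [ 0.6 -0.5 -0.9] T [-0.08  0.06  0.03]
grip [254.976  205.7856] [0.4519963  0.23222417 0.064     ]
rake [(array([256.5, 194.8]), 0.59, array([0.45374485, 0.22846102, 0.006     ]))]
rake_rest [(array([255.4, 192.8]), 0.94, array([0.45245012, 0.23128618, 0.006     ]))]
mask 247 263 150 242
rod 0.57 [-75.8  -2. ]
rod 0.45 [-86.6  11. ]
rod 0.42 [-109.4    4.8]
rod 0.42 [-118.6   -0.5]
rod 0.4 [-86.7   9.2]
```

```bash
python3 -c "
from cell import arm
print(arm.sign_off())"
```

```text
the job is handed in; nothing more can be done
None
```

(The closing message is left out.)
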